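# Free the left-hand clamp screw and wedge the tool rest home at the sharpening wheel

### The job

Bring the tool rest of the sharpening machine up to its working place: loosen the winged clamp screw on the bridge, which has a left-hand thread, until its foot is clear of the ribs on the rest, then slide the rest along its tapered dovetail way towards the stone wheel until it wedges tight, and let go. Do not knock over or push away the sharpening stone, chisel, mug and carved figure on and around the machine.

Things in the scene. Friction and masses are not known exactly. Their poses are not given: they have to be found in the camera images.
- grinder: fixed bench sharpening machine: grey housing 240 (x) x 420 (y) mm, flat deck 90 mm up; origin under its centre. On the deck's -y half a steel dovetail way runs along y (x = 0), narrowing towards +y, rails rising 23 mm over the deck; at the +y end a round stone wheel, 176 mm across, centred at (0, 115) mm, top 136 mm up (nut 150)
- bridge (a point): centre of the top of the dark steel bridge that crosses the way and carries the clamp screw, at (0, -175, 126) mm in the machine's frame; bridge 188 mm (x) x 26 mm (y), crossbar 10 mm thick on two legs
- way_home (a point): fixed point of the way, at (0, -60, 90) mm in the machine's frame, axes parallel to the machine's: here the tool rest's origin lies when the rest is just wedged tight
- tool_rest: loose aluminium dovetailed rest, about 0.5 kg, in the way; origin on its underside, y along it to the wheel. Base 160 mm long (y -90 to 70 mm), 18 mm high, tapering 5 degrees a side, about 88 mm wide at the rear, 60 in front. Starts about 45 mm short of home; slides with a few N till it wedges, 10 to 15 N sets it firmly; cannot be lifted out
- rest_plate (a point): centre of the rest's upright plate, at (0, 53, 36) mm in the rest's frame: plate 16 mm thick (y), 50 mm wide (x), 36 mm tall, its flat rear face 8 mm behind this point (-y). A steel rod, 14 mm thick, 90 mm long, lies along x on its top edge, its axis 19 mm above this point. Push the rear face low down, or grip plate or rod from above
- rest_slot (a point): middle of the slot between the rest's two cross ribs, on the rest's top, at (0, -70, 18) mm in its frame; ribs 5 mm tall, 22 mm apart. While the screw is tight its foot (14 mm round) stands 4 mm deep between them and stops the rest
- clamp_knob (a joint): turn of the clamp screw, rad: 0 is hard tight, grows when turned clockwise as seen from above (left-hand thread: clockwise loosens), stop at 3.2. Starts at 0.1 to 0.45. Screw and foot rise 2.2 mm per rad; the foot is clear of the ribs from about 1.8 rad. Friction about 0.12 N m; it stays where it is left
- knob_grip (a point): centre of the screw's wing, on the vertical screw axis, 154 mm above the table at joint 0, rising with the screw. Wing: upright dark steel bar 64 mm long along this point's y, 16 mm thick (x), 24 mm tall (12 above and below), about 16 mm of hub between it and the bridge. The point turns with the wing; at joint 0 its y is parallel to the machine's y
- slip_stone: bystander: reddish-brown sharpening stone, 24 x 70 x 14 mm, lying on the machine's deck beside the way; origin under its centre
- chisel: bystander: wooden-handled carving chisel, 200 mm long, lying on the table on the robot's side of the machine
- tea_mug: bystander: blue ceramic mug, 80 mm wide, 90 mm tall, on the table beyond the clamp-screw end of the machine; origin under its centre
- carving: bystander: turned wooden figure, 84 mm wide, 145 mm tall, standing on the table; origin under its centre
There are look-alikes about, which are no part of the job. There is more than one size of the tool_rest; the one meant has the size given above.

How it is judged:
On the way:
1. the clamp screw is loosened (clockwise) until its foot clears the ribs (value of joint clamp_knob above 1.65 rad), for 0.2 s.
At the end, for the whole second after the job is handed in: the tool rest lies in its way, wedged: its origin within 5 mm short of and 8 mm past the wedged place along the way, no more than 4 mm above it, in line with the way within 0.05 rad, and at rest; the clamp screw is still loosened, beyond 1.65 rad (y of tool_rest in the frame of way_home between -0.005 and 0.008 m and z of tool_rest in the frame of way_home below 0.004 m and angle between the y axis of tool_rest and the y axis of grinder, either way round below 0.05 rad and linear speed of tool_rest below 0.01 m/s and value of joint clamp_knob above 1.65 rad); the robot touches nothing.
It fails at once if the stone, the chisel, the mug or the carved figure is shifted by more than 40 mm (distance of any of slip_stone, chisel, tea_mug, carving from where it was at the start of the episode above 0.04 m).
It also fails if it takes over 58 s, if anything falls off the work surface, if the arm or the gripper's body presses on something with over 40 N, if the wrist force passes 120 N, or if a joint passes its speed limit or range.

### The arm

A 6-joint arm with a two-finger parallel gripper is mounted at the origin on the work surface. World frame = base frame: x ahead of the robot, y to its left, z up, the work surface at z = 0. Lengths are in m, angles in rad, forces in N, time in s.
With the tool pointing down it reaches from about 0.35 to 0.975 m from the base axis. Payload 4.9 kg.
Tool frame: the origin (TCP) lies midway between the tips of the shut fingers; the grasp point (between the pads) lies 19 mm behind it; z points along the fingers, y is the line along which they close (so a half turn about z gives the same grasp; the last joint's range is limited). The gripper opens to 85 mm and grips with 20 to 120 N. Pads are 22 mm wide; open, the fingers measure 114 mm over their backs; the gripper's body (76 mm by 85 mm) begins 54 mm behind the grasp point. The pads swing forward as they close: fully open they stand 13 mm farther back than shut.
Start: joints at [-0.119, 0.053, 1.613, -0, 1.476, -0.119], TCP at [0.625, 0, 0.231] pointing down, gripper open.
Joint ranges: [-3.01, 3.01], [-1.01, 2.22], [0.06, 2.58], [-1.02, 4.17], [0.09, 2.62], [-3.14, 3.14]. Speed limits (rad/s): [2.57, 2.57, 3.14, 3.14, 3.14, 3.14].

### API

Orientations are given as a unit quaternion [w, x, y, z].
In Python, from plant import state, grab_frame, job_done, cut_out, place_of gives the robot as it stands.
- The arm moves only by the tool jog_arm, never from a script. Its argument "motion" is text: rows parted by semicolons, each of 7 numbers parted by spaces: the opening in per cent of the stroke, from 0 (shut) to 100 (fully open), then the shift along the tool's x, y, z as a fraction of full scale, then the turn, a rotation vector about the tool's x, y, z as a fraction of full scale. A call has exactly 5 rows; each row is the pose to reach, as a shift and turn from the pose commanded when the call began, along the tool's axes at that moment; what a row does not reach only later rows make up. Full scale, the value 1, is 50 cm for a shift and 1.5 rad for a turn. A row lasts 1/8 s, in which the tool goes at most 62.5 mm and 10.7 degrees, less where a joint would pass 70% of its speed; a pose out of reach is approached as far as the arm can. A call with a number of a shift or a turn outside -1 to 1 is refused whole. A call with a gripper value outside its range is refused whole. The fingers move at their own pace and stop on an object; the grip force is fixed at half the most. Time passes only in rows, so rows that repeat a pose let the fingers close, or fill a call up. It gives the time, the measured TCP pose, the force, the opening and the grip force at its end, in the units of the state.
- state(): the state, without advancing time (a new reading comes with each control period).
- grab_frame(name): name is "scene" or "side" or "wrist"; returns a dict with "color" (420x560x3 uint8, red, green, blue), "range_z" (420x560 float32, m along the optical axis (not along the pixel's ray), 0 where there is no reading), "intrinsics" (3x3 intrinsics, pixels), "world_from_camera" (4x4, takes a point from camera to world coordinates). Camera axes: x right, y up, looking along -z (the intrinsics and any distortion apply to the point x, -y, -z); pixel columns grow to the right and rows downward; lengths in m; the calibration is good to about 2 mm. A picture is of the moment at which its call begins.
- job_done(): hands the job in; it is judged then, once.
Trained networks look in the newest picture that a camera, given by its name, has taken for a name from the list of things; names that differ only in an ending like _2 or _b are one class to them, and where a whole thing is asked for, a point or a joint stands for the part that bears it (a point fixed in the world has none). Each returns a list of dicts, best first, with "p" (0 to 1); they miss things now and then, are a little off and sometimes report something else, mostly with a low value. They report only what shows in the picture. A call takes as long as a camera call. They do not tell look-alikes from the thing itself.
- cut_out(camera, thing): "pixels" (420x560 bool, what is visible of it).
- place_of(camera, thing): "at" ([x, y, z] in m, in world coordinates, good to about 4 mm: a listed point, or the origin of a listed thing).
The state is a dict: "time": time; "joint_pos": joint angles; "joint_vel": joint speeds; "joint_efforts": joint torques, N m; "tool_pos": TCP position; "tool_rot": TCP orientation; "contact_force": force on the tool from outside, world axes, zero at the start; "ft_torque": the same for the moment, N m; "gripper_width": opening from 0.0 (shut) to 1.0 (fully open); "grasp_force": force on a finger pad.
Only numpy, scipy, OpenCV 4.12 (cv2) and the standard library are available. Lean on these libraries where they do the work, as an engineer would, in place of code of your own. Each camera call takes 0.05 s, during which the arm holds its last target. There are 200 camera calls.

## Working session

There is one attempt and no reset: what is moved stays moved. The work goes in short steps, Python scripts to look and compute and a tool call to move; the robot and the scene stay as the last step left them, time stands still between calls to the robot, and variables do not carry over. Pictures are saved under pics/ and viewed, at most 10 in all, crops included, and the job is handed in when it is done.

Besides the shell and the picture viewer there is one more tool, called after "Call:" as a command line: name --argument value ..., lists and objects as JSON in quotes. jog_arm: Moves the arm, as the interface text tells. Shift numbers are shares of 50 cm and turn numbers shares of 1.5 rad, none past 1 either way. Its arguments: {"type":"object","properties":{"motion":{"type":"string"}},"required":["motion"]}

```bash
mkdir -p pics; cat > h.py <<'E'
import numpy as np, cv2
from plant import state, grab_frame, job_done, cut_out, place_of
from scipy.spatial.transform import Rotation as R
def cloud(f):
    K=f["intrinsics"];z=f["range_z"];v,u=np.mgrid[:z.shape[0],:z.shape[1]]
    P=np.stack([(u-K[0,2])/K[0,0]*z,-(v-K[1,2])/K[1,1]*z,-z],-1)
    T=f["world_from_camera"];W=P@T[:3,:3].T+T[:3,3];W[z==0]=np.nan;return W
def save(n,f): cv2.imwrite(f"pics/{n}.png",f["color"][:,:,::-1])
def pose():
    s=state();q=s["tool_rot"];return np.array(s["tool_pos"]),R.from_quat([q[1],q[2],q[3],q[0]])
E
python3 - <<'E'
from h import *
fs={}
for c in("scene","side"):
    f=grab_frame(c);save(c,f)
    fs[c]=f["color"]
    for t in("grinder","bridge","rest_plate","rest_slot","knob_grip","tool_rest","slip_stone","chisel","tea_mug","carving"):
        try: print(c,t,[(round(d["p"],2),np.round(d["at"],3).tolist()) for d in place_of(c,t)][:4])
        except Exception as e: print(c,t,e)
cv2.imwrite("pics/both.png",cv2.resize(np.vstack([fs["scene"],fs["side"]])[:,:,::-1],(400,600)))
s=state();print(s)
E
```

```text
scene grinder [(0.62, [0.519, 0.003, -0.0])]
scene bridge []
scene rest_plate [(0.82, [0.298, -0.336, 0.022]), (0.72, [0.806, 0.102, 0.028]), (0.59, [0.531, -0.049, 0.126])]
scene rest_slot [(0.75, [0.544, -0.173, 0.11]), (0.69, [0.316, -0.249, 0.012])]
scene knob_grip [(0.53, [0.629, -0.287, -0.006])]
scene tool_rest [(0.95, [0.774, 0.102, -0.002]), (0.82, [0.535, -0.103, 0.089]), (0.65, [0.306, -0.303, -0.002])]
scene slip_stone [(0.54, [0.618, -0.004, 0.09]), (0.38, [0.631, -0.286, -0.004])]
scene chisel []
scene tea_mug [(0.82, [0.483, -0.314, 0.003])]
scene carving [(0.63, [0.631, -0.288, -0.002]), (0.33, [0.532, -0.105, 0.09])]
side grinder [(0.64, [0.518, -0.003, -0.003])]
side bridge [(0.56, [0.54, -0.175, 0.124])]
side rest_plate [(0.98, [0.815, 0.102, 0.025]), (0.65, [0.526, -0.049, 0.126])]
side rest_slot [(0.98, [0.314, -0.249, 0.011]), (0.91, [0.539, -0.17, 0.109]), (0.59, [0.728, 0.102, 0.015])]
side knob_grip [(0.59, [0.539, -0.176, 0.155])]
side tool_rest [(0.94, [0.774, 0.102, 0.001]), (0.83, [0.302, -0.304, -0.0]), (0.56, [0.53, -0.105, 0.089])]
side slip_stone [(0.
[... 219 characters left out ...]
s': array([-1.18980232e-01,  5.26619296e-02,  1.61286561e+00,  3.34018949e-05,
        1.47599656e+00, -1.19018240e-01]), 'joint_vel': array([-0.00046116,  0.00042987,  0.00103939, -0.0001579 , -0.00138851,
        0.00037466]), 'joint_efforts': array([-1.14529441e-03, -3.93689597e+01, -3.70467997e+01, -2.89665695e-04,
        4.95473723e-04, -1.20232579e-05]), 'tool_pos': array([6.24998294e-01, 2.23349925e-05, 2.31347769e-01]), 'tool_rot': array([1.66644961e-05, 7.07094460e-01, 7.07119101e-01, 3.42563842e-05]), 'contact_force': array([ 0.01646713, -0.39448079,  0.02369604]), 'ft_torque': array([ 0.0120842 , -0.00314202,  0.02129952]), 'grasp_force': 0.0, 'gripper_width': 0.9978239501375978}
```

View pics/scene.png

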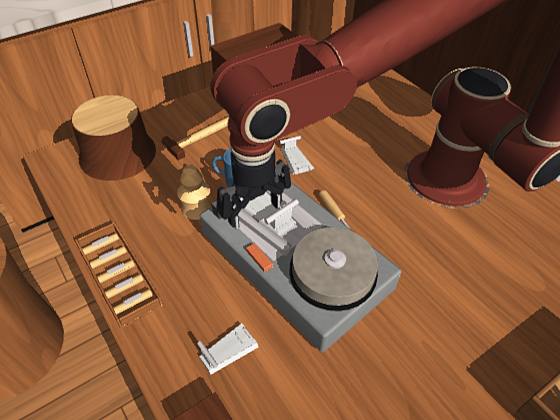

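View pics/side.png

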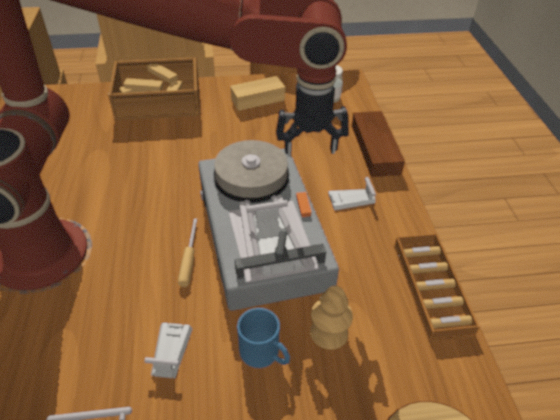

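The scene picture shows the machine under the gripper, with the wheel at about (335,265), the rest at (285,215) and the stone at (260,257). In the side picture the bridge is at (280,260) with its wing at (283,240), the mug is at (260,335) and the figure at (331,318). The smaller or loose rests on the table are decoys. The estimates agree: yaw is about 0.118 and the rest is 45 mm short. I'm moving above the knob.

Call:
jog_arm --motion "100 -0.1 -0.05 -0.02 0 0 0; 100 -0.2 -0.1 -0.02 0 0 0; 100 -0.3 -0.15 -0.02 0 0 0; 100 -0.352 -0.17 -0.02 0 0 0; 100 -0.352 -0.17 -0.02 0 0 0"

```text
time: 1.72
tool_pos: [0.5393, -0.1776, 0.2414]
tool_rot: [0.0, 0.708, 0.706, 0.0]
contact_force: [-0.3, 0.5, -0.9]
gripper_width: 1.005
grasp_force: 0.0
```

```bash
python3 - <<'E'
from h import *
f=grab_frame("wrist");save("w1",f)
for t in("knob_grip","bridge","tool_rest","rest_plate","rest_slot","grinder"):
    print(t,[(round(d["p"],2),np.round(d["at"],3).tolist()) for d in place_of("wrist",t)][:3])
W=cloud(f);z=W[...,2]
def fit(n,lo,hi,c=(.54,-.176),r=.05):
    m=(z>lo)&(z<hi)&(np.hypot(W[...,0]-c[0],W[...,1]-c[1])<r)
    P=W[m]
    if len(P)<20: print(n,len(P));return
    (cx,cy),(w,h),a=cv2.minAreaRect((P[:,:2]*1000).astype(np.float32))
    ev=np.linalg.eigh(np.cov(P[:,:2].T))[1][:,1]
    print(n,len(P),(cx,cy),(w,h),a,"long-axis yaw from +y",np.arctan(-ev[0]/ev[1]),"zmax",np.percentile(P[:,2],95))
fit("wing",.155,.185); fit("bridge",.118,.132,r=.12)
print(pose()[0])
E
```

```text
knob_grip []
bridge [(0.91, [0.539, -0.174, 0.124]), (0.3, [0.479, -0.314, 0.004])]
tool_rest [(0.91, [0.537, -0.101, 0.092]), (0.69, [0.303, -0.3, -0.005])]
rest_plate [(0.83, [0.528, -0.046, 0.124]), (0.75, [0.299, -0.336, 0.027])]
rest_slot [(0.96, [0.543, -0.174, 0.105]), (0.77, [0.315, -0.251, 0.013])]
grinder [(0.76, [0.519, 0.002, 0.002])]
wing 1650 (542.2802124023438, -173.15850830078125) (63.37026596069336, 16.173114776611328) 75.35115051269531 long-axis yaw from +y -0.2543132287668856 zmax 0.1680943433210027
bridge 5395 (563.7510375976562, -157.7406005859375) (166.0926055908203, 195.35804748535156) 64.46540069580078 long-axis yaw from +y -1.4707404557548167 zmax 0.12756131849142882
[ 0.54034877 -0.17507356  0.24126566]
```

View pics/w1.png

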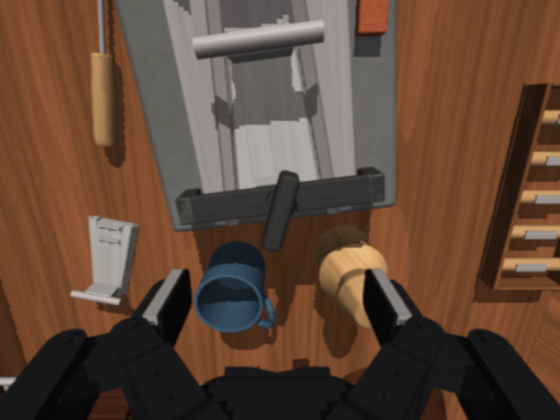

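The wrist picture shows the wing at (281,210) on the bridge, tilted clockwise, with the gripper right above it. The mug is at (232,288) and the figure at (352,275), both lower than the fingers. The wing's centre is (0.542, -0.174) with yaw -0.254, so the joint is at about 0.37. I'll grip it.

Call:
jog_arm --motion "100 0.003 0.004 0.03 0 0 0.1; 100 0.003 0.004 0.07 0 0 0.17; 100 0.003 0.004 0.14 0 0 0.17; 100 0.003 0.004 0.204 0 0 0.17; 100 0.003 0.004 0.204 0 0 0.17"

```text
time: 2.7
tool_pos: [0.5401, -0.173, 0.136]
tool_rot: [-0.003, 0.791, 0.612, -0.002]
contact_force: [-0.4, 1.1, 0.4]
gripper_width: 1.0
grasp_force: 0.0
```

Call:
jog_arm --motion "0 0 0 0 0 0 0; 0 0 0 0 0 0 0; 0 0 0 0 0 0 0; 0 0 0 0 0 0 0; 0 0 0 0 0 0 0"

```text
time: 3.32
tool_pos: [0.5417, -0.1746, 0.1411]
tool_rot: [-0.0, 0.791, 0.611, -0.0]
contact_force: [-4.9, 1.2, 7.4]
gripper_width: 0.243
grasp_force: 58.5
```

Call:
jog_arm --motion "0 0 0 -0.001 0 0 0.11; 0 0 0 -0.002 0 0 0.22; 0 0 0 -0.003 0 0 0.33; 0 0 0 -0.004 0 0 0.44; 0 0 0 -0.004 0 0 0.55"

```text
time: 3.95
tool_pos: [0.5413, -0.1742, 0.1429]
tool_rot: [-0.001, 0.971, 0.241, -0.001]
contact_force: [-7.0, 3.3, 8.0]
gripper_width: 0.242
grasp_force: 59.0
```

Call:
jog_arm --motion "0 0 0 -0.001 0 0 0.11; 0 0 0 -0.002 0 0 0.22; 0 0 0 -0.003 0 0 0.33; 0 0 0 -0.004 0 0 0.44; 0 0 0 -0.004 0 0 0.55"

```text
time: 4.58
tool_pos: [0.5412, -0.1736, 0.1446]
tool_rot: [-0.001, 0.986, -0.169, -0.001]
contact_force: [-6.6, 5.1, 7.6]
gripper_width: 0.242
grasp_force: 59.0
```

Call:
jog_arm --motion "0 0 0 -0.001 0 0 0.1; 0 0 0 -0.002 0 0 0.2; 0 0 0 -0.003 0 0 0.3; 0 0 0 -0.003 0 0 0.35; 0 0 0 -0.003 0 0 0.35"

```text
time: 5.2
tool_pos: [0.5414, -0.1733, 0.1459]
tool_rot: [-0.001, 0.909, -0.417, -0.001]
contact_force: [-5.5, 5.4, 6.2]
gripper_width: 0.241
grasp_force: 58.7
```

```bash
python3 - <<'E'
from h import *
p,r=pose();x=r.as_matrix()[:,0];s=state()
print(p,"tool x yaw from +y",np.arctan2(-x[0],x[1]),s["contact_force"],s["ft_torque"],s["joint_pos"],s["gripper_width"])
E
```

```text
[ 0.54136862 -0.17326507  0.14585754] tool x yaw from +y -2.4301065586324784 [-5.48461001  5.35315904  6.19114894] [ 0.84808884  0.7618032  -0.00365006] [-4.41496397e-01 -1.14925919e-02  1.82419259e+00  1.73697276e-03
  1.33183791e+00  1.98819714e+00] 0.24118377514021014
```

The wrist has turned 2.17 rad, so the joint is at about 2.5. I'll release, rise and unwind.

Call:
jog_arm --motion "100 0 0 0 0 0 0; 100 0 0 0 0 0 0; 100 0 0 0 0 0 0; 100 0 0 0 0 0 0; 100 0 0 0 0 0 0"

```text
time: 5.82
tool_pos: [0.542, -0.1746, 0.1448]
tool_rot: [0.0, 0.909, -0.417, 0.0]
contact_force: [0.2, -0.1, -0.2]
gripper_width: 0.996
grasp_force: 0.0
```

Call:
jog_arm --motion "100 0 0 -0.06 0 0 0; 100 0 0 -0.12 0 0 0; 100 0 0 -0.2 0 0 -0.12; 0 0 0 -0.2 0 0 -0.24; 0 0 0 -0.2 0 0 -0.36"

```text
time: 6.45
tool_pos: [0.5424, -0.1747, 0.2458]
tool_rot: [0.0, 0.988, -0.156, 0.001]
contact_force: [0.3, -0.8, -0.3]
gripper_width: 0.603
grasp_force: 0.0
```

Call:
jog_arm --motion "0 0 0 0 0 0 -0.12; 0 0 0 0 0 0 -0.24; 0 0 0 0 0 0 -0.36; 0 0 0 0 0 0 -0.48; 0 0 0 0 0 0 -0.6"

```text
time: 7.08
tool_pos: [0.542, -0.1745, 0.2448]
tool_rot: [-0.0, 0.957, 0.289, -0.0]
contact_force: [0.3, -1.8, 0.9]
gripper_width: 0.001
grasp_force: 0.0
```

Call:
jog_arm --motion "0 0 0 0 0 0 -0.12; 0 0 0 0 0 0 -0.24; 0 0 0 0 0 0 -0.36; 0 0 0 0 0 0 -0.48; 0 0 0 0 0 0 -0.6"

```text
time: 7.7
tool_pos: [0.542, -0.1745, 0.2447]
tool_rot: [-0.0, 0.736, 0.677, -0.0]
contact_force: [0.3, -0.1, 0.6]
gripper_width: 0.003
grasp_force: 0.0
```

```bash
python3 - <<'E'
from h import *
f=grab_frame("wrist");save("w2",f)
for t in("knob_grip","rest_plate","tool_rest"):
    print(t,[(round(d["p"],2),np.round(d["at"],3).tolist()) for d in place_of("wrist",t)][:3])
W=cloud(f);z=W[...,2]
def fit(n,lo,hi,c,r):
    P=W[(z>lo)&(z<hi)&(np.hypot(W[...,0]-c[0],W[...,1]-c[1])<r)]
    ev=np.linalg.eigh(np.cov(P[:,:2].T))[1][:,1]
    print(n,len(P),cv2.minAreaRect((P[:,:2]*1000).astype(np.float32)),"yaw from +y",np.arctan(-ev[0]/ev[1]),"zmax",np.percentile(P[:,2],95))
fit("wing",.158,.185,(.541,-.174),.045); fit("rod",.142,.16,(.529,-.049),.055)
p,r=pose();x=r.as_matrix()[:,0];print(p,np.arctan2(-x[0],x[1]),state()["time"],state()["joint_pos"][5])
E
```

```text
knob_grip [(0.62, [0.54, -0.17, 0.157])]
rest_plate [(0.85, [0.528, -0.046, 0.125]), (0.64, [0.343, -0.035, 0.003])]
tool_rest [(0.79, [0.302, -0.3, -0.002]), (0.58, [0.536, -0.102, 0.087])]
wing 1790 ((541.8579711914062, -173.45648193359375), (16.451557159423828, 63.30868148803711), 41.13010787963867) yaw from +y 0.7185216504254648 zmax 0.17284513548644354
rod 2987 ((527.1271362304688, -49.99189758300781), (90.17984771728516, 16.222736358642578), 6.976998805999756) yaw from +y -1.4504469201394565 zmax 0.15305237948595338
[ 0.54196329 -0.17449238  0.24475503] -0.0929180393418271 7.9 -0.34922711799814304
```

View pics/w2.png

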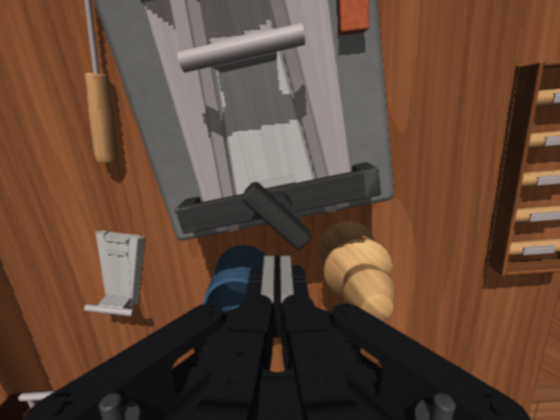

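The wing has turned to yaw -2.42, so the joint is at 2.54 and clear. In the picture it lies at (277,213) and the rest's rod at (242,47). The machine yaw is 0.12 and the rod's centre is (0.527, -0.050). Next I'll go down behind the plate with the fingers shut.

Call:
jog_arm --motion "0 0.09 -0.02 0 0 0 -0.1; 0 0.176 -0.039 0 0 0 -0.142; 0 0.176 -0.039 0.1 0 0 -0.142; 0 0.176 -0.039 0.2 0 0 -0.142; 0 0.176 -0.039 0.22 0 0 -0.142"

```text
time: 8.52
tool_pos: [0.5277, -0.0841, 0.1307]
tool_rot: [-0.004, 0.663, 0.749, -0.002]
contact_force: [0.7, 0.2, -0.3]
gripper_width: 0.0
grasp_force: 0.0
```

Call:
jog_arm --motion "0 0 0 0.01 0 0 0; 0 0 0 0.02 0 0 0; 0 0 0 0.034 0 0 0; 0 0 0 0.034 0 0 0; 0 0 0 0.034 0 0 0"

```text
time: 9.15
tool_pos: [0.5307, -0.0852, 0.1182]
tool_rot: [0.0, 0.662, 0.749, 0.0]
contact_force: [-0.9, -0.0, 0.3]
gripper_width: -0.001
grasp_force: 0.0
```

Call:
jog_arm --motion "0 0.02 0 0 0 0 0; 0 0.04 0 0 0 0 0; 0 0.055 0 0 0 0 0; 0 0.07 0 0 0 0 0; 0 0.08 0 0 0 0 0"

```text
time: 9.78
tool_pos: [0.5257, -0.045, 0.1181]
tool_rot: [0.0, 0.662, 0.749, 0.0]
contact_force: [0.3, -2.0, 1.1]
gripper_width: 0.004
grasp_force: 1.2
```

Call:
jog_arm --motion "0 0.004 0 0 0 0 0; 0 0.008 0 0 0 0 0; 0 0.012 0 0 0 0 0; 0 0.016 0 0 0 0 0; 0 0.02 0 0 0 0 0"

```text
time: 10.4
tool_pos: [0.5244, -0.0355, 0.1179]
tool_rot: [0.0, 0.662, 0.749, 0.0]
contact_force: [0.1, -3.3, 2.4]
gripper_width: 0.003
grasp_force: 1.3
```

Sliding at about 3 N. Now small steps up to the wedge.

Call:
jog_arm --motion "0 0.004 0 0 0 0 0; 0 0.008 0 0 0 0 0; 0 0.012 0 0 0 0 0; 0 0.014 0 0 0 0 0; 0 0.016 0 0 0 0 0"

```text
time: 11.02
tool_pos: [0.5233, -0.0275, 0.1178]
tool_rot: [-0.0, 0.662, 0.749, -0.0]
contact_force: [0.7, -3.3, 1.3]
gripper_width: 0.002
grasp_force: 1.3
```

Call:
jog_arm --motion "0 0.001 0 0 0 0 0; 0 0.002 0 0 0 0 0; 0 0.003 0 0 0 0 0; 0 0.004 0 0 0 0 0; 0 0.005 0 0 0 0 0"

```text
time: 11.65
tool_pos: [0.523, -0.0258, 0.1178]
tool_rot: [0.001, 0.662, 0.749, -0.001]
contact_force: [-0.3, -6.9, 0.7]
gripper_width: 0.001
grasp_force: 3.5
```

Call:
jog_arm --motion "0 0.001 0 0 0 0 0; 0 0.002 0 0 0 0 0; 0 0.003 0 0 0 0 0; 0 0.004 0 0 0 0 0; 0 0.004 0 0 0 0 0"

```text
time: 12.28
tool_pos: [0.523, -0.0258, 0.1179]
tool_rot: [0.002, 0.662, 0.749, -0.002]
contact_force: [0.6, -12.4, 0.6]
gripper_width: -0.001
grasp_force: 6.4
```

The tool has stopped moving and the force is rising, so the rest is wedging. I'll press a little more, then back off and rise.

Call:
jog_arm --motion "0 0.001 0 0 0 0 0; 0 0.002 0 0 0 0 0; 0 0.003 0 0 0 0 0; 0 0.003 0 0 0 0 0; 0 0.003 0 0 0 0 0"

```text
time: 12.9
tool_pos: [0.523, -0.0258, 0.1179]
tool_rot: [0.003, 0.662, 0.749, -0.003]
contact_force: [2.5, -19.1, -1.6]
gripper_width: -0.002
grasp_force: 8.9
```

Call:
jog_arm --motion "0 -0.01 0 0 0 0 0; 0 -0.03 0 0 0 0 0; 0 -0.05 0 0 0 0 0; 0 -0.05 0 -0.05 0 0 0; 0 -0.05 0 -0.1 0 0 0"

```text
time: 13.52
tool_pos: [0.5253, -0.0465, 0.1677]
tool_rot: [-0.001, 0.662, 0.749, -0.0]
contact_force: [0.3, -0.8, 0.1]
gripper_width: -0.005
grasp_force: 0.0
```

Call:
jog_arm --motion "0 -0.02 0 -0.1 0 0 0; 0 -0.1 0 -0.15 0 0 0; 0 -0.2 0 -0.15 0 0 0; 0 -0.25 0 -0.15 0 0 0; 0 -0.25 0 -0.15 0 0 0"

```text
time: 14.15
tool_pos: [0.5409, -0.1719, 0.2424]
tool_rot: [-0.0, 0.663, 0.748, 0.0]
contact_force: [0.9, -0.2, 0.2]
gripper_width: 0.003
grasp_force: 0.0
```

```bash
python3 - <<'E'
from h import *
f=grab_frame("wrist");save("w3",f)
print("knob",[(round(d["p"],2),np.round(d["at"],3)) for d in place_of("wrist","knob_grip")][:2])
g=np.array([.519,.001]);b=np.array([.5417,-.1738]) # bridge from screw axis
m=np.array([-np.sin(.1204),np.cos(.1204)])
print("expected home rod",b+m*(.175-.060+.053))
W=cloud(f);z=W[...,2]
def fit(n,lo,hi,c,r):
    P=W[(z>lo)&(z<hi)&(np.hypot(W[...,0]-c[0],W[...,1]-c[1])<r)]
    if len(P)<50: print(n,len(P));return
    ev=np.linalg.eigh(np.cov(P[:,:2].T))[1][:,1]
    print(n,len(P),cv2.minAreaRect((P[:,:2]*1000).astype(np.float32)),"yaw",np.arctan(-ev[0]/ev[1]),"zmax",np.percentile(P[:,2],95))
fit("wing",.158,.185,(.541,-.174),.045); fit("rod",.142,.16,(.522,-.007),.05)
for t in("rest_plate","tool_rest"):
    print(t,[(round(d["p"],2),np.round(d["at"],3).tolist()) for d in place_of("wrist",t)][:3])
print(state()["contact_force"],pose()[0])
E
```

```text
knob [(0.82, array([ 0.541, -0.172,  0.16 ]))]
expected home rod [ 0.52152163 -0.00701621]
wing 1771 ((541.6731567382812, -173.38804626464844), (16.49998664855957, 63.04652786254883), 40.83230972290039) yaw 0.720652910097877 zmax 0.17285269736406766
rod 0
rest_plate [(0.58, [0.302, -0.339, 0.025])]
tool_rest [(0.87, [0.303, -0.299, -0.002]), (0.69, [0.531, -0.061, 0.092])]
[ 0.37424597  0.17689335 -0.40007258] [ 0.54090705 -0.16949671  0.24257455]
```

View pics/w3.png

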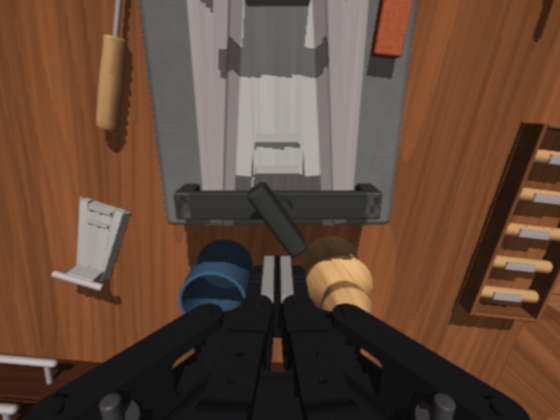

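The wrist picture shows the ribs at (277,155), now well ahead of the bridge. The rod is out of view, so I'll check its position with the side camera's range data.

```bash
python3 - <<'E'
from h import *
for c in("side","scene"):
    f=grab_frame(c);W=cloud(f);z=W[...,2]
    m=np.array([-np.sin(.1204),np.cos(.1204)]);d=W[...,:2]-np.array([.5417,-.1738])
    a=d@m; l=d@np.array([m[1],-m[0]])
    k=(z>.1495)&(z<.157)&(abs(l)<.042)&(a>.1)&(a<.2)
    print(c,k.sum(),"rod along way from bridge (want .168)",np.median(a[k]),np.percentile(a[k],[5,95]),"slope",np.polyfit(l[k],a[k],1)[0])
    for t in("tool_rest","rest_plate","tea_mug","carving","slip_stone"): print(t,[(round(e["p"],2),np.round(e["at"],3).tolist()) for e in place_of(c,t)][:3])
E
```

```text
side 35 rod along way from bridge (want .168) 0.16665970588092754 [0.16270759 0.17113254] slope 0.02946909755484567
tool_rest [(0.84, [0.528, -0.061, 0.089]), (0.73, [0.305, -0.299, 0.001]), (0.64, [0.775, 0.099, -0.0])]
rest_plate [(0.77, [0.812, 0.103, 0.024]), (0.64, [0.521, -0.005, 0.126]), (0.57, [0.294, -0.336, 0.028])]
tea_mug [(0.85, [0.483, -0.312, 0.004])]
carving [(0.7, [0.63, -0.288, 0.002])]
slip_stone [(0.49, [0.617, -0.001, 0.085])]
scene 148 rod along way from bridge (want .168) 0.16814187945654152 [0.16269037 0.17390056] slope -0.00904934135979985
tool_rest [(0.96, [0.53, -0.062, 0.088]), (0.9, [0.303, -0.301, 0.001]), (0.56, [0.774, 0.102, 0.001])]
rest_plate [(0.87, [0.298, -0.341, 0.024]), (0.62, [0.521, -0.006, 0.124]), (0.57, [0.806, 0.102, 0.023])]
tea_mug [(0.96, [0.484, -0.317, 0.003])]
carving [(0.97, [0.632, -0.289, -0.001])]
slip_stone [(0.9, [0.62, -0.003, 0.091])]
```

The rest is at home, the screw is loose and the bystanders haven't moved. Handing in.

```bash
python3 -c "
from plant import *
print(job_done())"
```

```text
the job is handed in; nothing more can be done
None
```

I loosened the clamp screw to about 2.5 rad and slid the tool rest home until it wedged, setting it with about 19 N. I then backed the arm clear and handed the job in; the rest measured within about 2 mm of the wedged place, and the mug, figure and stone had not moved. I did not re-measure the chisel. No verdict came back.

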